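# Change over the slide-out press to the next name-block order

## Task

Set up the heat press for the next order: move every finished blue-faced block from the press drawer into the orange out tray, and lay every plain white blank of the same length as the red sample on the green clipboard flat in the drawer, side by side, leaving the other sizes out of it. Then slide the drawer fully home under the guard, lower the press head fully closed, and last press the green start button. Do not disturb the white mug or the grey jar.

Things in the scene. Friction and masses are not known exactly. Their poses are not given: they have to be found in the camera images.
- blank_a1: loose plain white name-block blank, 60 mm long (its y) x 36 wide (x) x 24 thick (z); origin at its centre. May be absent (None).
- blank_a2: loose plain white name-block blank, 60 mm long (its y) x 36 wide (x) x 24 thick (z); origin at its centre. May be absent (None).
- blank_a3: loose plain white name-block blank, 60 mm long (its y) x 36 wide (x) x 24 thick (z); origin at its centre. May be absent (None).
- blank_b1: loose plain white name-block blank, 85 mm long (its y) x 36 wide (x) x 24 thick (z); origin at its centre. May be absent (None).
- blank_b2: loose plain white name-block blank, 85 mm long (its y) x 36 wide (x) x 24 thick (z); origin at its centre. May be absent (None).
- blank_b3: loose plain white name-block blank, 85 mm long (its y) x 36 wide (x) x 24 thick (z); origin at its centre. May be absent (None).
- blank_c1: loose plain white name-block blank, 110 mm long (its y) x 36 wide (x) x 24 thick (z); origin at its centre. May be absent (None).
- blank_c2: loose plain white name-block blank, 110 mm long (its y) x 36 wide (x) x 24 thick (z); origin at its centre. May be absent (None).
- done_1: finished name block of the previous job, white with a blue printed face, 85 (y) x 36 (x) x 24 mm (z), origin at its centre; starts in the press drawer. May be absent (None).
- done_2: finished name block of the previous job, white with a blue printed face, 85 (y) x 36 (x) x 24 mm (z), origin at its centre; starts in the press drawer. May be absent (None).
- sample_a: sample block with a red printed face, 60 mm long (y) x 36 x 24, glued down, origin at its centre; one of the three samples lies on the green clipboard, the others on a dark wooden board.
- sample_b: sample block with a red printed face, 85 mm long (y) x 36 x 24, glued down, origin at its centre; one of the three samples lies on the green clipboard, the others on a dark wooden board.
- sample_c: sample block with a red printed face, 110 mm long (y) x 36 x 24, glued down, origin at its centre; one of the three samples lies on the green clipboard, the others on a dark wooden board.
- clipboard: green clipboard with paper, 110 (x) x 170 (y) mm, flat on the table at the far side, origin under its centre; the sample on it is within 20 mm of its centre and shows the size ordered
- drawer_floor (a point): centre of the top of the press drawer's floor, 46 mm above the table; moves with the drawer. Inside 190 (x) x 200 mm (y), rim 8 mm high; x away from the robot, y the way the drawer slides home, z up. Its black upright handle post (24 mm in x, 14 mm in y) has its top centre at x -30, y -150, z +52 mm from here and is free over its upper 45 mm
- drawer (a joint): drawer position (m): 0 fully out, 0.24 fully home under the press head. It runs below a red guard arch that clears the drawer floor by 42 mm (arch top 102 mm above the table) beside the head; with the drawer home the handle is 30 mm short of the arch
- head (a joint): angle of the press head (rad): 0 fully closed (level), about 1 raised at the start; stiff hinge, stays where it is left. Closed, its underside is 32 mm above the drawer floor
- head_bar (a point): centre of the black round bar (16 mm diameter, 150 mm long, along the press's y) at the front of the head, 37 mm clear of the head's front edge, carried by two arms near its ends; 265 mm from the hinge; on a head of 0 rad it is 90 mm above the table
- head_hinge (a point): point on the head's hinge axis, level with the bar's middle; z 90 mm; its y axis is the hinge axis (positive turn raises the head), hinge at the far (+x) side. It turns with the head
- start_top (a point): top of the green round start button (32 mm across) on the black console at the left end of the press
- start (a joint): button travel (m): 0 up, 0.006 fully pressed, springs back; needs about 5 N
- outbox_in (a point): centre of the inner floor of the low orange out tray, inside 130 (x) x 240 mm (y), walls 17 mm above its floor, axes as the tray's
- mug_1: bystander: white mug, stands on the table, origin at the centre of its underside; not to be disturbed
- spray: bystander: grey jar, stands on the table, origin at the centre of its underside; not to be disturbed
There are look-alikes about, which are no part of the job. What is shaped like the blank_a2 but yellow is not meant. Leave any yellow look-alike of the blank_c1 alone.

How it is judged:
On the way, in this order (a step that is already met when the one before it is completed fails the run):
1. drawer cleared, loaded with all the blanks of the ordered size and no others, and slid fully home (((horizontal distance between sample_a and clipboard below 0.05 m and (x of blank_a1 in the frame of drawer_floor between -0.09 and 0.09 m and y of blank_a1 in the frame of drawer_floor between -0.095 and 0.095 m and z of blank_a1 in the frame of drawer_floor between 0.006 and 0.018 m and angle between the z axis of blank_a1 and the z axis of drawer_floor, either way round below 0.15 rad) and (x of blank_a2 in the frame of drawer_floor between -0.09 and 0.09 m and y of blank_a2 in the frame of drawer_floor between -0.095 and 0.095 m and z of blank_a2 in the frame of drawer_floor between 0.006 and 0.018 m and angle between the z axis of blank_a2 and the z axis of drawer_floor, either way round below 0.15 rad) and (x of blank_a3 in the frame of drawer_floor between -0.09 and 0.09 m and y of blank_a3 in the frame of drawer_floor between -0.095 and 0.095 m and z of blank_a3 in the frame of drawer_floor between 0.006 and 0.018 m and angle between the z axis of blank_a3 and the z axis of drawer_floor, either way round below 0.15 rad) and horizontal distance between each of blank_b1, blank_b2, blank_b3, blank_c1, blank_c2 and drawer_floor above 0.12 m) or (horizontal distance between sample_b and clipboard below 0.05 m and horizontal distance between each of blank_a1, blank_a2, blank_a3, blank_c1, blank_c2 and drawer_floor above 0.12 m and (x of blank_b1 in the frame of drawer_floor between -0.09 and 0.09 m and y of blank_b1 in the frame of drawer_floor between -0.095 and 0.095 m and z of blank_b1 in the frame of drawer_floor between 0.006 and 0.018 m and angle between the z axis of blank_b1 and the z axis of drawer_floor, either way round below 0.15 rad) and (x of blank_b2 in the frame of drawer_floor between -0.09 and 0.09 m and y of blank_b2 in the frame of drawer_floor between -0.095 and 0.095 m and z of blank_b2 in the frame of drawer_floor between 0.006 and 0.018 m and angle between the z axis of blank_b2 and the z axis of drawer_floor, either way round below 0.15 rad) and (x of blank_b3 in the frame of drawer_floor between -0.09 and 0.09 m and y of blank_b3 in the frame of drawer_floor between -0.095 and 0.095 m and z of blank_b3 in the frame of drawer_floor between 0.006 and 0.018 m and angle between the z axis of blank_b3 and the z axis of drawer_floor, either way round below 0.15 rad)) or (horizontal distance between sample_c and clipboard below 0.05 m and horizontal distance between each of blank_a1, blank_a2, blank_a3, blank_b1, blank_b2, blank_b3 and drawer_floor above 0.12 m and (x of blank_c1 in the frame of drawer_floor between -0.09 and 0.09 m and y of blank_c1 in the frame of drawer_floor between -0.095 and 0.095 m and z of blank_c1 in the frame of drawer_floor between 0.006 and 0.018 m and angle between the z axis of blank_c1 and the z axis of drawer_floor, either way round below 0.15 rad) and (x of blank_c2 in the frame of drawer_floor between -0.09 and 0.09 m and y of blank_c2 in the frame of drawer_floor between -0.095 and 0.095 m and z of blank_c2 in the frame of drawer_floor between 0.006 and 0.018 m and angle between the z axis of blank_c2 and the z axis of drawer_floor, either way round below 0.15 rad))) and value of joint drawer above 0.232 m and horizontal distance between each of done_1, done_2 and drawer_floor above 0.12 m), for 0.2 s.
2. press head lowered fully closed over the loaded drawer (value of joint head below 0.04 rad and value of joint drawer above 0.232 m), for 0.2 s.
3. start button pressed with the head closed (value of joint start above 0.0045 m and value of joint head below 0.04 rad), for 0.05 s.
At the end, for the whole second after the job is handed in: All present blanks of the sample's length lie flat (0.15 rad) inside the drawer, other lengths over 120 mm from its centre; finished blocks rest in the orange tray; drawer beyond 0.232 m, head below 0.04 rad, start button pressed last (all of step 2 and ((horizontal distance between sample_a and clipboard below 0.05 m and (x of blank_a1 in the frame of drawer_floor between -0.09 and 0.09 m and y of blank_a1 in the frame of drawer_floor between -0.095 and 0.095 m and z of blank_a1 in the frame of drawer_floor between 0.006 and 0.018 m and angle between the z axis of blank_a1 and the z axis of drawer_floor, either way round below 0.15 rad) and (x of blank_a2 in the frame of drawer_floor between -0.09 and 0.09 m and y of blank_a2 in the frame of drawer_floor between -0.095 and 0.095 m and z of blank_a2 in the frame of drawer_floor between 0.006 and 0.018 m and angle between the z axis of blank_a2 and the z axis of drawer_floor, either way round below 0.15 rad) and (x of blank_a3 in the frame of drawer_floor between -0.09 and 0.09 m and y of blank_a3 in the frame of drawer_floor between -0.095 and 0.095 m and z of blank_a3 in the frame of drawer_floor between 0.006 and 0.018 m and angle between the z axis of blank_a3 and the z axis of drawer_floor, either way round below 0.15 rad) and horizontal distance between each of blank_b1, blank_b2, blank_b3, blank_c1, blank_c2 and drawer_floor above 0.12 m) or (horizontal distance between sample_b and clipboard below 0.05 m and horizontal distance between each of blank_a1, blank_a2, blank_a3, blank_c1, blank_c2 and drawer_floor above 0.12 m and (x of blank_b1 in the frame of drawer_floor between -0.09 and 0.09 m and y of blank_b1 in the frame of drawer_floor between -0.095 and 0.095 m and z of blank_b1 in the frame of drawer_floor between 0.006 and 0.018 m and angle between the z axis of blank_b1 and the z axis of drawer_floor, either way round below 0.15 rad) and (x of blank_b2 in the frame of drawer_floor between -0.09 and 0.09 m and y of blank_b2 in the frame of drawer_floor between -0.095 and 0.095 m and z of blank_b2 in the frame of drawer_floor between 0.006 and 0.018 m and angle between the z axis of blank_b2 and the z axis of drawer_floor, either way round below 0.15 rad) and (x of blank_b3 in the frame of drawer_floor between -0.09 and 0.09 m and y of blank_b3 in the frame of drawer_floor between -0.095 and 0.095 m and z of blank_b3 in the frame of drawer_floor between 0.006 and 0.018 m and angle between the z axis of blank_b3 and the z axis of drawer_floor, either way round below 0.15 rad)) or (horizontal distance between sample_c and clipboard below 0.05 m and horizontal distance between each of blank_a1, blank_a2, blank_a3, blank_b1, blank_b2, blank_b3 and drawer_floor above 0.12 m and (x of blank_c1 in the frame of drawer_floor between -0.09 and 0.09 m and y of blank_c1 in the frame of drawer_floor between -0.095 and 0.095 m and z of blank_c1 in the frame of drawer_floor between 0.006 and 0.018 m and angle between the z axis of blank_c1 and the z axis of drawer_floor, either way round below 0.15 rad) and (x of blank_c2 in the frame of drawer_floor between -0.09 and 0.09 m and y of blank_c2 in the frame of drawer_floor between -0.095 and 0.095 m and z of blank_c2 in the frame of drawer_floor between 0.006 and 0.018 m and angle between the z axis of blank_c2 and the z axis of drawer_floor, either way round below 0.15 rad))) and horizontal distance between each of done_1, done_2 and drawer_floor above 0.12 m and x of done_1 in the frame of outbox_in between -0.06 and 0.06 m and y of done_1 in the frame of outbox_in between -0.115 and 0.115 m and z of each of done_1, done_2 in the frame of outbox_in below 0.03 m and linear speed of each of done_1, done_2 below 0.02 m/s and x of done_2 in the frame of outbox_in between -0.06 and 0.06 m and y of done_2 in the frame of outbox_in between -0.115 and 0.115 m); the robot touches nothing.
It fails at once if the white mug is moved more than 40 mm or tipped (distance of mug_1 from where it was at the start of the episode above 0.04 m or angle between mug_1's own z axis and vertical above 0.5 rad).
It fails at once if the grey jar is moved more than 40 mm or tipped (distance of spray from where it was at the start of the episode above 0.04 m or angle between spray's own z axis and vertical above 0.5 rad).
Of blank_a1, blank_a2, blank_a3 only 2 to 3 are there at a start; the rules pass over those that are not, and their reading is None.
Of blank_b1, blank_b2, blank_b3 only 2 to 3 are there at a start; the rules pass over those that are not, and their reading is None.
Of done_1, done_2 only 1 to 2 are there at a start; the rules pass over those that are not, and their reading is None.
At some moment in a run one of blank_a1, blank_a2, blank_a3, blank_b1, blank_b2, blank_b3, blank_c1, blank_c2, done_1, done_2 may be knocked a few centimetres aside while the robot is not near it.
Once in a run the grip may slacken for a moment while it holds something.
It also fails if it takes over 208 s, if anything falls off the work surface, if the arm or the gripper's body presses on something with over 40 N, if the wrist force passes 120 N, or if a joint passes its speed limit or range.

## Robot

A 6-joint arm with a two-finger parallel gripper is mounted at the origin on the work surface. World frame = base frame: x ahead of the robot, y to its left, z up, the work surface at z = 0. Lengths are in m, angles in rad, forces in N, time in s.
With the tool pointing down it reaches from about 0.375 to 0.9 m from the base axis. Payload 3.1 kg.
Tool frame: the origin (TCP) lies where the fingers leave the gripper's body, on its centre line; the fingertips stand 73 mm ahead of it and the grasp point (between the pads) lies 54 mm ahead of it (bot.finger_overhang is the distance from the TCP to the fingertips, in m); z points along the fingers, y is the line along which they close (so a half turn about z gives the same grasp; the last joint's range is limited). The gripper opens to 85 mm and grips with 20 to 120 N. Pads are 22 mm wide; open, the fingers measure 114 mm over their backs; the gripper's body (76 mm by 85 mm) begins 54 mm behind the grasp point. The pads swing forward as they close: fully open they stand 13 mm farther back than shut.
Start: joints at [-1.381, 0.527, 1.433, -0, 1.181, -0.178], TCP at [0.225, -0.583, 0.304] pointing down, gripper open.
Joint ranges: [-3.08, 3.08], [-0.75, 2.2], [0.22, 2.44], [-1.43, 4.57], [0, 2.65], [-2.85, 2.85]. Speed limits (rad/s): [2.79, 2.79, 3.14, 3.14, 3.14, 3.14].

## Interface

Orientations are given as a unit quaternion [x, y, z, w].
In Python, from bench import bot gives the robot as it stands.
- The arm moves only by the tool drive_tool, never from a script. Its argument "commands" is a list of rows, each a list of 3 entries, a list of its own where there are three numbers: the shift along the world's x, y, z in m, then the turn about the world's z in rad, then the opening, from 0 (shut) to 1 (fully open). A call has exactly 8 rows; each row shifts and turns the commanded pose from where the row before left it; what a row does not reach is not made up. A row lasts 1/10 s, in which the tool goes at most 50 mm and 8.59 degrees, less where a joint would pass 70% of its speed; a pose out of reach is approached as far as the arm can. A call is refused whole if a number of a shift passes 0.05 or a number of a turn 0.15, either way. A call with a gripper value outside its range is refused whole. The fingers move at their own pace and stop on an object; "squeeze" is the grip in N (left out, the last holds). Time passes only in rows, so rows that do not move let the fingers close, or fill a call up. It gives the time, the measured TCP pose, the force, the opening and the grip force at its end, in the units of the state.
- bot.get_obs(): the state, without advancing time (a new reading comes with each control period).
- bot.snapshot(name): name is "scene" or "top"; returns the picture (480x640x3 uint8, red, green, blue); there is no depth.
- bot.calibration(name): a dict with "mtx" (3x3 intrinsics, pixels), "dist" ([k1, k2, p1, p2, k3] as OpenCV has them; the pictures are not rectified), "origin" and "rotation" of the camera in the world. Camera axes: x right, y down, z forward; pixel columns grow to the right and rows downward; lengths in m; the calibration is good to about 2 mm. A picture is of the moment at which its call begins. calibration takes no time and is no camera call.
- bot.close_job(): hands the job in; it is judged then, once.
The state is a dict: "time_s": time; "joint_pos": joint angles; "joint_velocities": joint speeds; "joint_efforts": joint torques, N m; "eef_pos": TCP position; "tcp_rot": TCP orientation; "wrist_force": force on the tool from outside, world axes, zero at the start; "ft_torque": the same for the moment, N m; "width": opening from 0.0 (shut) to 1.0 (fully open); "gripper_force": force on a finger pad.
Only numpy, scipy, OpenCV 4.12 (cv2) and the standard library are available. Lean on these libraries where they do the work, as an engineer would, in place of code of your own. Each camera call takes 0.05 s, during which the arm holds its last target. There are 200 camera calls.

## Working session

There is one attempt and no reset: what is moved stays moved. The work goes in short steps, Python scripts to look and compute and a tool call to move; the robot and the scene stay as the last step left them, time stands still between calls to the robot, and variables do not carry over. Pictures are saved under pics/ and viewed, at most 14 in all, crops included, and the job is handed in when it is done.

Besides the shell and the picture viewer there is one more tool, called after "Request:" by a JSON object that holds its "op" and its "data". drive_tool: Moves the arm, as the interface text tells. Its arguments: {"type":"object","properties":{"commands":{"type":"array","items":{"type":"array"}},"squeeze":{"type":"number"}},"required":["commands"]}

```bash
mkdir -p pics
python3 - <<'E'
from bench import bot
import cv2
for n in("scene","top"):
    cv2.imwrite(f"pics/{n}0.png",bot.snapshot(n)[:,:,::-1])
    print(n,bot.calibration(n))
print(bot.get_obs())
E
```

```text
scene {'mtx': array([[442.36982231,   0.        , 316.3133698 ],
       [  0.        , 442.36982231, 242.10514138],
       [  0.        ,   0.        ,   1.        ]]), 'dist': array([-0.05228773,  0.        ,  0.        ,  0.        ,  0.        ]), 'origin': array([1.02770968, 0.76509332, 0.88053353]), 'rotation': array([ 0.2938446 ,  0.86730748, -0.38113007, -0.12717296])}
top {'mtx': array([[506.65440769,   0.        , 314.41980852],
       [  0.        , 506.65440769, 234.29840592],
       [  0.        ,   0.        ,   1.        ]]), 'dist': array([-0.10109483,  0.        ,  0.        ,  0.        ,  0.        ]), 'origin': array([0.2751201 , 0.0954181 , 1.18410628]), 'rotation': array([ 0.7070315 , -0.69908735,  0.07699737, -0.07385615])}
{'time_s': 0.1, 'joint_pos': array([-1.38150987e+00,  5.28377714e-01,  1.43378260e+00,  9.36380244e-06,
        1.18139625e+00, -1.78484467e-01]), 'joint_velocities': array([ 0.0015417 , -0.0022451 , -0.00285478,  0.00061003, -0.00073367,
        0.00076209]), 'joint_efforts': array([-1.32823002e-04, -4.43301988e+01, -1.78585875e+01, -3.70872121e-04,
        3.92617643e-03,  1.22543759e-05]), 'eef_pos': array([ 0.22465191, -0.58268753,  0.30302588]), 'tcp_rot': array([ 9.83140507e-01,  1.82849060e-01, -9.73895109e-07, -9.81959776e-04]), 'wrist_force': array([ 0.66043512, -0.44724155, -0.71840986]), 'ft_torque': array([-0.01380334, -0.00060354, -0.00969785]), 'gripper_force': 0.0, 'width': 1.0017291207572607}
```

View pics/top0.png

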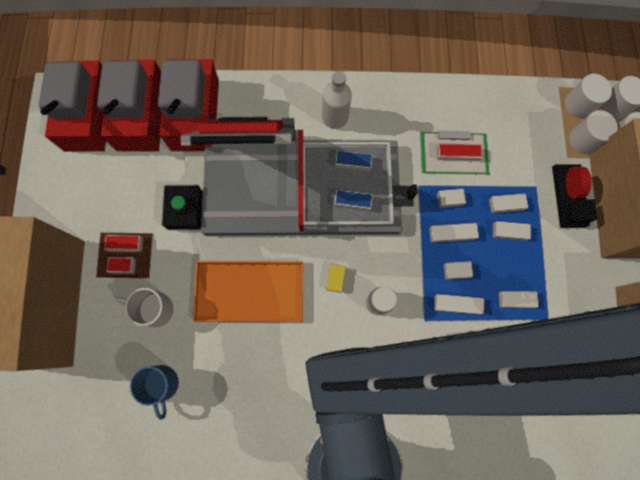

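View pics/scene0.png

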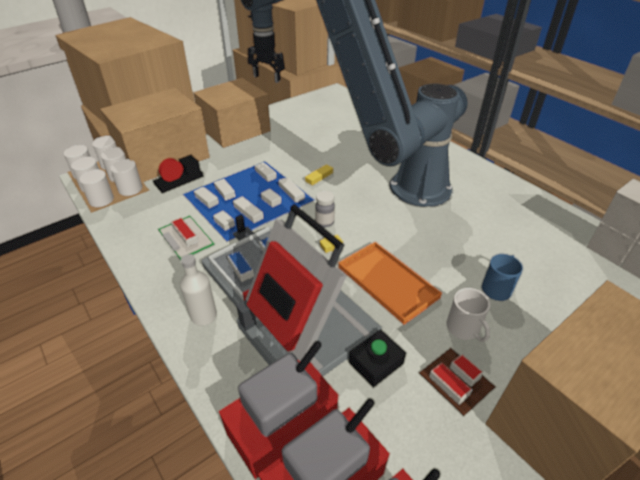

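```bash
cat > h.py <<'E'
from bench import bot
import cv2, numpy as np
from scipy.spatial.transform import Rotation as R
def cal(n):
    c=bot.calibration(n); return c["mtx"],c["dist"],np.array(c["origin"]),R.from_quat(c["rotation"]).as_matrix()
def cast(n,px,z):
    K,d,o,M=cal(n); p=cv2.undistortPoints(np.array(px,float).reshape(-1,1,2),K,d).reshape(-1,2)
    r=np.c_[p,np.ones(len(p))]@M.T
    return o+r*((z-o[2])/r[:,2])[:,None]
def proj(n,P):
    K,d,o,M=cal(n); q=(np.array(P,float).reshape(-1,3)-o)@M
    return cv2.projectPoints(q,np.zeros(3),np.zeros(3),K,d)[0].reshape(-1,2)
def rects(mask,z,amin=80,n="top",amax=5000):
    out=[]
    for c in cv2.findContours(mask.astype(np.uint8),cv2.RETR_EXTERNAL,cv2.CHAIN_APPROX_NONE)[0]:
        if not amin<cv2.contourArea(c)<amax: continue
        b=cast(n,c.reshape(-1,2),z)[:,:2]
        (x,y),(w,h),a=cv2.minAreaRect((b*1000).astype(np.float32))
        if w>h: a+=90; w,h=h,w      # a: direction of long side = a+90 from x
        px=c.reshape(-1,2).mean(0)
        out.append((px.round().tolist(),round(x/1000,3),round(y/1000,3),round(w),round(h),round((a+90)%180,1)))
    return sorted(out)
def shot(n,f=None):
    im=bot.snapshot(n)
    if f: cv2.imwrite("pics/"+f,im[:,:,::-1])
    return im
def hsv(im): return cv2.cvtColor(im,cv2.COLOR_RGB2HSV)
E
python3 - <<'E'
from h import *
im=cv2.imread("pics/top0.png")[:,:,::-1].copy(); H=hsv(im)
print(proj("top",[[0,0,0],[.5,0,0],[.5,-.3,0]]))
m=(H[...,1]<60)&(H[...,2]>165); m[:180]=0;m[325:]=0;m[:,:420]=0;m[:,548:]=0
for r in rects(m,.024): print("white",r)
h,s,v=H[...,0],H[...,1],H[...,2]
red=((h<8)|(h>172))&(s>120)
for r in rects(red,.024,50): print("red",r)
blue=(h>100)&(h<125)&(s>120); blue[:,:]&=True; blue[:,415:]=0
for r in rects(blue,.070,50): print("blue",r)
for r in rects((h>5)&(h<20)&(s>170),.017,300): print("orange",r)
g=(h>45)&(h<80)&(s>80)
for r in rects(g,0.05,30): print("green",r)
c=cv2.resize(im[120:330,300:560],None,fx=3,fy=2.85,interpolation=cv2.INTER_CUBIC)[:,:,::-1]; cv2.imwrite("pics/c0.png",c[:598,:780])
E
```

```text
[[353.05700445 468.90337401]
 [352.72192753 247.9541261 ]
 [476.96542347 249.25737963]]
white ([453.0, 196.0], 0.623, -0.238, 31, 55, 95.2)
white ([457.0, 304.0], 0.367, -0.242, 32, 102, 85.1)
white ([465.0, 230.0], 0.54, -0.265, 32, 58, 95.2)
white ([476.0, 323.0], 0.324, -0.283, 7, 214, 90.0)
white ([477.0, 182.0], 0.662, -0.304, 10, 285, 91.2)
white ([509.0, 202.0], 0.613, -0.379, 31, 80, 96.3)
white ([512.0, 230.0], 0.545, -0.382, 32, 77, 85.5)
white ([546.0, 248.0], 0.499, -0.463, 14, 146, 0.7)
red ([118.0, 263.0], 0.455, 0.551, 41, 59, 87.3)
red ([121.0, 242.0], 0.505, 0.552, 34, 87, 90.8)
red ([300.0, 180.0], 0.663, 0.126, 12, 253, 1.0)
red ([460.0, 150.0], 0.745, -0.266, 29, 104, 91.3)
red ([577.0, 182.0], 0.668, -0.563, 74, 83, 1.2)
blue ([353.0, 159.0], 0.699, 0.002, 28, 76, 83.0)
blue ([353.0, 198.0], 0.603, 0.004, 28, 76, 82.9)
green ([178.0, 203.0], 0.594, 0.412, 36, 37, 17.4)
green ([430.0, 160.0], 0.727, -0.201, 79, 102, 1.1)
green ([486.0, 155.0], 0.726, -0.319, 12, 101, 175.9)
```

View pics/c0.png

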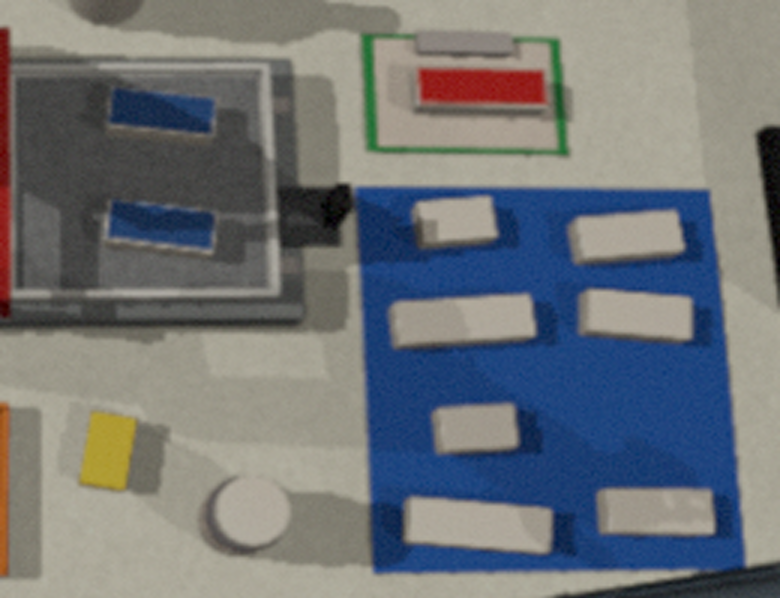

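The top view shows the mat with seven blanks: two 60s, three 85s, and two 110s at pixels (454,232) and (459,304). The sample on the clipboard at (460,150) is the 110. Two blue blocks sit in the drawer.

Run:
```python
from h import *
im=cv2.imread("pics/top0.png")[:,:,::-1].copy(); H=hsv(im)
h,s,v=H[...,0],H[...,1],H[...,2]
b=(~((h>100)&(h<125)&(s>110))).astype(np.uint8)
m=b.copy(); m[:188]=0;m[318:]=0;m[:,:424]=0;m[:,543:]=0
m&=(v>100)
for r in rects(m,.024): print("white",r)
o=(h>3)&(h<22)&(s>120)&(v>80); o[:250]=0;o[330:]=0;o[:,:185]=0;o[:,310:]=0
for r in rects(o,.018,300,amax=99999): print("orange",r)
print("rim (z.054): right/top/bottom",cast("top",[[391.7,183],[350,142.8],[350,222.8],[302,183]],.054).round(3).tolist())
print("handle top px 411,190",cast("top",[[413,190]],.098).round(3))
print("button",cast("top",[[178,203]],.06).round(3),"jar",cast("top",[[383,300]],.06).round(3))
```

```text
white ([451.0, 196.0], 0.624, -0.236, 40, 68, 95.0)
white ([454.0, 232.0], 0.538, -0.238, 41, 118, 95.7)
white ([458.0, 270.0], 0.447, -0.243, 40, 68, 95.6)
white ([459.0, 304.0], 0.367, -0.243, 40, 117, 85.1)
white ([508.0, 202.0], 0.613, -0.376, 42, 97, 96.5)
white ([511.0, 230.0], 0.544, -0.379, 41, 95, 87.2)
white ([518.0, 299.0], 0.379, -0.384, 37, 95, 90.1)
white ([541.0, 217.0], 0.576, -0.451, 15, 150, 174.9)
orange ([248.0, 291.0], 0.393, 0.244, 139, 250, 90.9)
rim (z.054): right/top/bottom [[0.646, -0.088, 0.054], [0.745, 0.009, 0.054], [0.548, 0.01, 0.054], [0.643, 0.122, 0.054]]
handle top px 411,190 [[ 0.615 -0.129  0.098]]
button [[0.59  0.408 0.06 ]] jar [[ 0.372 -0.062  0.06 ]]
```

Request:
{"op": "drive_tool", "data": {"commands": [[[0.04, 0.05, 0], 0.15, 1], [[0.04, 0.05, 0], 0.15, 1], [[0.04, 0.05, 0], 0.15, 1], [[0.04, 0.05, 0], 0.15, 1], [[0.04, 0.05, 0], 0.15, 1], [[0.04, 0.05, 0], 0.15, 1], [[0.04, 0.05, 0], 0.15, 1], [[0.04, 0.05, 0], 0.15, 1]]}}

```text
time_s: 0.9
eef_pos: [0.4754, -0.269, 0.3036]
tcp_rot: [0.706, 0.708, -0.0, -0.0]
wrist_force: [0.4, 0.1, -0.3]
width: 1.0
gripper_force: 0.0
```

Request:
{"op": "drive_tool", "data": {"commands": [[[0.028, 0.034, 0], -0.015, 1], [[0.028, 0.034, 0], -0.015, 1], [[0.028, 0.034, 0], -0.015, 1], [[0.028, 0.034, 0], -0.015, 1], [[0.028, 0.034, 0], -0.015, 1], [[0.028, 0.034, 0], -0.015, 1], [[0.028, 0.034, 0], -0.015, 1], [[0.028, 0.034, 0], -0.015, 1]], "squeeze": 60}}

```text
time_s: 1.7
eef_pos: [0.6993, 0.0028, 0.3033]
tcp_rot: [0.749, 0.662, -0.0, -0.0]
wrist_force: [-0.0, -0.4, -0.1]
width: 0.999
gripper_force: 0.0
```

Request:
{"op": "drive_tool", "data": {"commands": [[[0, 0, -0.03], 0, 0.6], [[0, 0, -0.03], 0, 0.6], [[0, 0, -0.03], 0, 0.6], [[0, 0, -0.03], 0, 0.6], [[0, 0, -0.03], 0, 0.6], [[0, 0, -0.015], 0, 0.6], [[0, 0, -0.014], 0, 0.6], [[0, 0, 0], 0, 0.6]]}}

```text
time_s: 2.5
eef_pos: [0.6977, 0.0013, 0.123]
tcp_rot: [0.749, 0.662, -0.001, -0.001]
wrist_force: [-1.1, 0.4, -0.5]
width: 0.599
gripper_force: 0.0
```

Request:
{"op": "drive_tool", "data": {"commands": [[[0, 0, 0], 0, 0], [[0, 0, 0], 0, 0], [[0, 0, 0], 0, 0], [[0, 0, 0], 0, 0], [[0, 0, 0], 0, 0], [[0, 0, 0.01], 0, 0], [[0, 0, 0.02], 0, 0], [[0, 0, 0.03], 0, 0]]}}

```text
time_s: 3.3
eef_pos: [0.6972, 0.0013, 0.1838]
tcp_rot: [0.749, 0.662, -0.002, -0.002]
wrist_force: [0.4, -0.0, -0.9]
width: 0.404
gripper_force: 61.7
```

Request:
{"op": "drive_tool", "data": {"commands": [[[-0.03, 0, 0.02], 0, 0], [[-0.03, 0, 0.02], 0, 0], [[-0.03, 0.005, 0.02], 0, 0], [[-0.03, 0.01, 0.02], 0, 0], [[-0.03, 0.01, 0.02], 0, 0], [[-0.03, 0.01, 0], 0, 0], [[-0.03, 0.02, 0], 0, 0], [[-0.03, 0.025, 0], 0, 0]]}}

```text
time_s: 4.1
eef_pos: [0.4574, 0.0813, 0.2857]
tcp_rot: [0.75, 0.662, 0.0, 0.0]
wrist_force: [0.4, 0.8, -0.5]
width: 0.403
gripper_force: 61.7
```

Request:
{"op": "drive_tool", "data": {"commands": [[[-0.008, 0.027, 0], 0.016, 0], [[-0.008, 0.027, 0], 0.016, 0], [[-0.008, 0.027, 0], 0.016, 0], [[-0.008, 0.027, 0], 0.016, 0], [[-0.008, 0.027, 0], 0.016, 0], [[-0.008, 0.027, 0], 0.016, 0], [[-0.008, 0.027, 0], 0.016, 0], [[-0.008, 0.027, 0], 0.016, 0]]}}

```text
time_s: 4.9
eef_pos: [0.394, 0.2982, 0.2854]
tcp_rot: [0.705, 0.709, 0.0, 0.0]
wrist_force: [-0.2, 0.6, -0.2]
width: 0.405
gripper_force: 61.6
```

Request:
{"op": "drive_tool", "data": {"commands": [[[0, 0, -0.035], 0, 0], [[0, 0, -0.035], 0, 0], [[0, 0, -0.035], 0, 0], [[0, 0, -0.035], 0, 0], [[0, 0, -0.03], 0, 0], [[0, 0, -0.02], 0, 0], [[0, 0, -0.01], 0, 0], [[0, 0, 0], 0, 0]]}}

```text
time_s: 5.7
eef_pos: [0.3947, 0.2972, 0.0849]
tcp_rot: [0.705, 0.709, -0.0, -0.0]
wrist_force: [-0.9, -0.0, 0.3]
width: 0.407
gripper_force: 69.0
```

Request:
{"op": "drive_tool", "data": {"commands": [[[0, 0, -0.002], 0, 0.6], [[0, 0, 0], 0, 0.6], [[0, 0, 0], 0, 0.6], [[0, 0, 0.02], 0, 0.6], [[0, 0, 0.04], 0, 0.6], [[0, 0, 0.045], 0, 0.6], [[0, 0, 0.045], 0, 0.6], [[0, 0, 0.045], 0, 0.6]]}}

```text
time_s: 6.5
eef_pos: [0.3941, 0.2969, 0.28]
tcp_rot: [0.705, 0.709, 0.0, 0.0]
wrist_force: [0.5, -0.3, -0.2]
width: 0.601
gripper_force: 0.0
```

Check the second done block and tray.

```bash
cat >> h.py <<'E'
def report(f=None):
    im=shot("top",f); H=hsv(im); h,s,v=H[...,0],H[...,1],H[...,2]
    blue=(h>100)&(h<125)&(s>120)
    a=blue.copy(); a[:,415:]=0; a[240:]=0
    print("done drawer",rects(a,.070,50))
    a=blue.copy(); a[:240]=0; a[:,:190]=0; a[:,310:]=0
    print("done tray",rects(a,.027,50))
    m=~((h>100)&(h<125)&(s>110))&(v>100); m[:188]=0;m[318:]=0;m[:,:424]=0;m[:,543:]=0
    for r in rects(m,.024,250): print("white",r)
E
python3 -c "
from h import *
report()"
```

```text
done drawer [([353.0, 198.0], 0.603, 0.004, 28, 77, 82.7)]
done tray [([231.0, 289.0], 0.397, 0.282, 25, 42, 90.9)]
white ([451.0, 196.0], 0.624, -0.236, 40, 69, 95.9)
white ([454.0, 232.0], 0.537, -0.238, 41, 119, 95.6)
white ([458.0, 270.0], 0.447, -0.244, 41, 69, 95.7)
white ([459.0, 303.0], 0.369, -0.242, 38, 116, 85.0)
white ([508.0, 202.0], 0.613, -0.376, 42, 97, 97.4)
white ([511.0, 230.0], 0.544, -0.379, 41, 95, 87.2)
white ([520.0, 299.0], 0.377, -0.386, 40, 93, 90.1)
```

Request:
{"op": "drive_tool", "data": {"commands": [[[0, -0.035, 0], -0.016, 0.6], [[0, -0.035, 0], -0.016, 0.6], [[0, -0.035, 0], -0.016, 0.6], [[0.005, -0.035, 0], -0.016, 0.6], [[0.02, -0.035, 0], -0.016, 0.6], [[0.02, -0.035, 0], -0.016, 0.6], [[0.03, -0.035, 0], -0.016, 0.6], [[0.03, -0.035, 0], -0.016, 0.6]]}}

```text
time_s: 7.35
eef_pos: [0.5, 0.0157, 0.2781]
tcp_rot: [0.75, 0.662, 0.0, 0.0]
wrist_force: [1.9, 1.2, -0.1]
width: 0.604
gripper_force: 0.0
```

Request:
{"op": "drive_tool", "data": {"commands": [[[0.03, -0.005, 0], 0, 0.6], [[0.03, -0.005, 0], 0, 0.6], [[0.03, -0.004, 0], 0, 0.6], [[0.013, 0, -0.03], 0, 0.6], [[0, 0, -0.035], 0, 0.6], [[0, 0, -0.035], 0, 0.6], [[0, 0, -0.03], 0, 0.6], [[0, 0, 0], 0, 0.6]]}}

```text
time_s: 8.15
eef_pos: [0.5996, 0.0036, 0.1438]
tcp_rot: [0.749, 0.662, -0.003, -0.004]
wrist_force: [-0.7, -0.2, -0.1]
width: 0.596
gripper_force: 0.0
```

Request:
{"op": "drive_tool", "data": {"commands": [[[0.002, 0, -0.01], 0, 0.6], [[0, 0, -0.01], 0, 0.6], [[0, 0, 0], 0, 0], [[0, 0, 0], 0, 0], [[0, 0, 0], 0, 0], [[0, 0, 0], 0, 0], [[0, 0, 0], 0, 0], [[0, 0, 0.03], 0, 0]]}}

```text
time_s: 8.95
eef_pos: [0.6022, 0.0035, 0.1549]
tcp_rot: [0.749, 0.662, -0.003, -0.003]
wrist_force: [0.2, 0.2, -0.3]
width: 0.404
gripper_force: 61.7
```

Request:
{"op": "drive_tool", "data": {"commands": [[[0, 0, 0.035], 0, 0], [[-0.02, 0, 0.035], 0, 0], [[-0.03, 0, 0.035], 0, 0], [[-0.03, 0.0, 0.02], 0, 0], [[-0.03, 0.01, 0], 0, 0], [[-0.03, 0.025, 0], 0.04, 0], [[-0.03, 0.03, 0], 0.04, 0], [[-0.03, 0.03, 0], 0.05, 0]]}}

```text
time_s: 9.75
eef_pos: [0.4033, 0.0988, 0.2832]
tcp_rot: [0.705, 0.71, 0.0, 0.0]
wrist_force: [-0.0, 1.1, -0.7]
width: 0.401
gripper_force: 61.7
```

Request:
{"op": "drive_tool", "data": {"commands": [[[-0.005, 0.03, 0], 0, 0], [[-0.005, 0.03, 0], 0, 0], [[0, 0.03, -0.02], 0, 0], [[0, 0.002, -0.035], 0, 0], [[0, 0, -0.035], 0, 0], [[0, 0, -0.035], 0, 0], [[0, 0, -0.035], 0, 0], [[0, 0, -0.02], 0, 0]]}}

```text
time_s: 10.55
eef_pos: [0.3941, 0.1901, 0.101]
tcp_rot: [0.705, 0.71, -0.001, -0.001]
wrist_force: [-0.3, -0.0, -0.7]
width: 0.402
gripper_force: 61.7
```

Request:
{"op": "drive_tool", "data": {"commands": [[[0, 0, -0.015], 0, 0], [[0, 0, -0.005], 0, 0], [[0, 0, 0], 0, 0], [[0, 0, 0], 0, 0.6], [[0, 0, 0], 0, 0.6], [[0, 0, 0], 0, 0.6], [[0, 0, 0.03], 0, 0.6], [[0, 0, 0.04], 0, 0.6]]}}

```text
time_s: 11.35
eef_pos: [0.3938, 0.1899, 0.1519]
tcp_rot: [0.705, 0.709, -0.002, -0.002]
wrist_force: [1.3, -0.5, -0.1]
width: 0.6
gripper_force: 0.0
```

Request:
{"op": "drive_tool", "data": {"commands": [[[0, 0, 0.04], 0, 0.6], [[0, 0, 0.04], 0, 0.6], [[0.02, -0.035, 0.02], 0, 0.6], [[0.02, -0.04, 0], 0.01, 0.6], [[0.02, -0.04, 0], 0.02, 0.6], [[0.02, -0.04, 0], 0.02, 0.6], [[0.02, -0.04, 0], 0.02, 0.6], [[0.02, -0.04, 0], 0.02, 0.6]]}}

```text
time_s: 12.15
eef_pos: [0.515, -0.0465, 0.2526]
tcp_rot: [0.672, 0.741, -0.0, -0.0]
wrist_force: [-0.6, 0.5, -0.6]
width: 0.6
gripper_force: 0.0
```

```bash
python3 -c "
from h import *
report()"
```

```text
done drawer []
done tray []
white ([463.0, 232.0], 0.538, -0.261, 43, 72, 94.7)
white ([508.0, 203.0], 0.611, -0.376, 44, 98, 96.3)
white ([511.0, 231.0], 0.542, -0.38, 44, 96, 85.6)
white ([520.0, 299.0], 0.377, -0.384, 40, 97, 90.1)
```

Request:
{"op": "drive_tool", "data": {"commands": [[[0.003, -0.03, 0], 0, 0.7], [[0.003, -0.03, 0], 0, 0.7], [[0.003, -0.03, 0], 0, 0.7], [[0.003, -0.03, 0], 0, 0.7], [[0.003, -0.03, 0], 0, 0.7], [[0.003, -0.03, 0], 0, 0.7], [[0.005, -0.013, -0.02], 0, 0.7], [[0, 0, -0.03], 0, 0.7]]}}

```text
time_s: 13.0
eef_pos: [0.5395, -0.241, 0.2038]
tcp_rot: [0.673, 0.74, 0.0, 0.004]
wrist_force: [-0.5, -0.2, -0.7]
width: 0.699
gripper_force: 0.0
```

Request:
{"op": "drive_tool", "data": {"commands": [[[0, 0, -0.035], 0, 0.7], [[0, 0, -0.035], 0, 0.7], [[0, 0, -0.03], 0, 0.7], [[0, 0, -0.015], 0, 0.7], [[0, 0, -0.008], 0, 0.7], [[0, 0, 0], 0, 0.7], [[0, 0, 0], 0, 0.7], [[0, 0, 0], 0, 0]]}}

```text
time_s: 13.8
eef_pos: [0.5385, -0.2383, 0.0814]
tcp_rot: [0.672, 0.741, 0.0, 0.001]
wrist_force: [0.7, 0.5, -0.7]
width: 0.548
gripper_force: 0.0
```

Request:
{"op": "drive_tool", "data": {"commands": [[[0, 0, 0], 0, 0], [[0, 0, 0], 0, 0], [[0, 0, 0], 0, 0], [[0, 0, 0], 0, 0], [[0, 0, 0.03], 0, 0], [[0, 0, 0.03], 0, 0], [[0, 0, 0.03], 0, 0], [[0, 0, 0.03], 0, 0]]}}

```text
time_s: 14.6
eef_pos: [0.5373, -0.2376, 0.2012]
tcp_rot: [0.672, 0.741, -0.0, -0.0]
wrist_force: [0.1, 0.3, -0.8]
width: 0.409
gripper_force: 61.1
```

Request:
{"op": "drive_tool", "data": {"commands": [[[0.01, 0.02, 0.03], 0, 0], [[0.02, 0.03, 0.02], -0.016, 0], [[0.02, 0.033, 0], -0.016, 0], [[0.02, 0.033, 0], -0.016, 0], [[0.02, 0.033, 0], -0.016, 0], [[0.02, 0.033, 0], -0.016, 0], [[0.02, 0.033, 0], -0.016, 0], [[0.02, 0.03, 0], 0, 0]]}}

```text
time_s: 15.4
eef_pos: [0.6878, 0.0091, 0.25]
tcp_rot: [0.707, 0.708, -0.0, -0.0]
wrist_force: [0.7, -0.5, 0.4]
width: 0.409
gripper_force: 61.1
```

Request:
{"op": "drive_tool", "data": {"commands": [[[0.003, 0.003, -0.02], 0, 0], [[0, 0, -0.035], 0, 0], [[0, 0, -0.035], 0, 0], [[0, 0, -0.02], 0, 0], [[0, 0, -0.01], 0, 0], [[0, 0, 0], 0, 0], [[0, 0, 0], 0, 0], [[0, 0, 0], 0, 0]]}}

```text
time_s: 16.2
eef_pos: [0.6917, 0.01, 0.1318]
tcp_rot: [0.707, 0.707, 0.001, 0.001]
wrist_force: [-0.5, -0.2, -1.1]
width: 0.4
gripper_force: 61.1
```

Lower 5 mm, release, rise, and head toward the second 110 blank.

Request:
{"op": "drive_tool", "data": {"commands": [[[0, 0, -0.005], 0, 0], [[0, 0, 0], 0, 0], [[0, 0, 0], 0, 0.6], [[0, 0, 0], 0, 0.6], [[0, 0, 0], 0, 0.6], [[0, 0, 0.03], 0, 0.6], [[0, 0, 0.04], 0, 0.6], [[0, 0, 0.04], 0, 0.6]]}}

```text
time_s: 17.0
eef_pos: [0.6903, 0.0102, 0.2355]
tcp_rot: [0.707, 0.707, -0.0, -0.001]
wrist_force: [2.0, 0.4, 0.3]
width: 0.604
gripper_force: 0.0
```

Request:
{"op": "drive_tool", "data": {"commands": [[[-0.03, -0.02, 0.02], 0, 0.6], [[-0.03, -0.02, 0], 0, 0.6], [[-0.03, -0.02, 0], 0, 0.6], [[-0.03, -0.02, 0], 0, 0.6], [[-0.03, -0.02, 0], -0.02, 0.6], [[-0.03, -0.02, 0], -0.02, 0.6], [[-0.03, -0.02, 0], -0.02, 0.6], [[-0.03, -0.02, 0], -0.03, 0.6]]}}

```text
time_s: 17.8
eef_pos: [0.4495, -0.1505, 0.2553]
tcp_rot: [0.738, 0.675, 0.0, 0.001]
wrist_force: [0.7, 0.8, 0.5]
width: 0.602
gripper_force: 0.0
```

```bash
python3 -c "
from h import *
report('t2.png')"
```

```text
done drawer []
done tray [([223.0, 289.0], 0.397, 0.299, 25, 76, 90.9), ([265.0, 289.0], 0.396, 0.2, 25, 57, 90.8)]
white ([513.0, 200.0], 0.612, -0.383, 43, 84, 96.3)
white ([527.0, 299.0], 0.377, -0.404, 40, 58, 90.1)
```

View pics/t2.png

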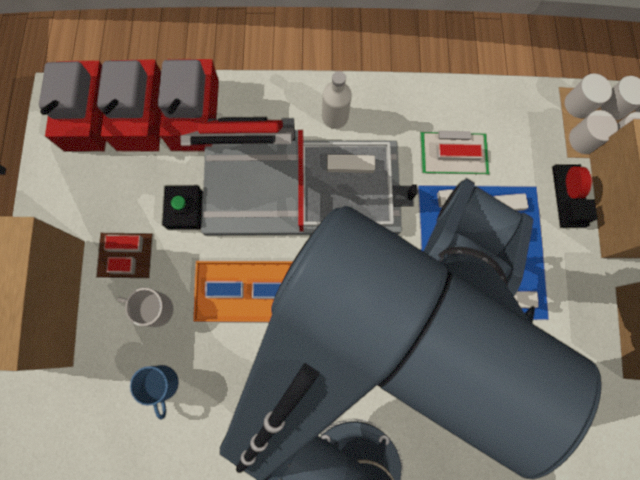

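```bash
python3 -c "
from h import *
for t,im in (('old',cv2.imread('pics/scene0.png')[:,:,::-1].copy()),('new',shot('scene','s2.png'))):
    H=hsv(im);h,s,v=H[...,0],H[...,1],H[...,2]
    m=~((h>100)&(h<125)&(s>100))&(v>100); m[:155]=0;m[240:]=0;m[:,:180]=0;m[:,315:]=0
    for r in rects(m,.024,60,'scene'): print(t,r)
"
```

```text
old ([224.0, 220.0], 0.627, -0.228, 53, 91, 95.3)
old ([248.0, 209.0], 0.542, -0.23, 55, 142, 94.4)
old ([271.0, 197.0], 0.452, -0.236, 57, 93, 92.9)
old ([280.0, 230.0], 0.509, -0.102, 119, 208, 142.4)
new ([224.0, 220.0], 0.627, -0.228, 53, 91, 95.3)
new ([242.0, 188.0], 0.501, -0.312, 448, 461, 52.8)
new ([271.0, 197.0], 0.452, -0.236, 58, 93, 93.2)
new ([280.0, 230.0], 0.509, -0.102, 119, 208, 142.4)
```

```bash
python3 -c "
from h import *
print(proj('scene',[[.368,-.245,.012]]))
a=cv2.imread('pics/scene0.png');b=cv2.imread('pics/s2.png')
cv2.imwrite('pics/cmp.png',np.hstack([cv2.resize(x[130:260,180:340],None,fx=2.4,fy=3) for x in(a,b)]))
"
```

```text
[[290.70815294 189.50150478]]
```

View pics/cmp.png

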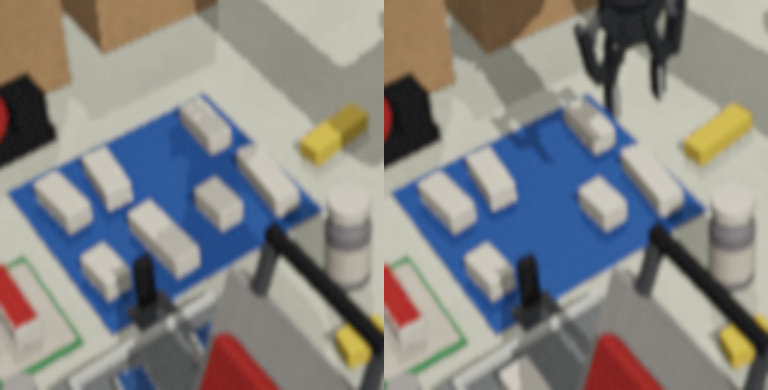

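The new comparison shows the target 110 blank unmoved at about scene pixel (291,189), with a yellow look-alike next to it on the robot side.

```bash
python3 -c "
from h import *
im=cv2.imread('pics/s2.png')[:,:,::-1].copy();H=hsv(im);h,s,v=H[...,0],H[...,1],H[...,2]
for r in rects((h>20)&(h<35)&(s>120),.024,60,'scene'): print(r)
"
```

```text
([319.0, 174.0], 0.249, -0.245, 50, 123, 9.7)
([327.0, 245.0], 0.449, 0.049, 35, 58, 85.7)
```

Request:
{"op": "drive_tool", "data": {"commands": [[[-0.016, -0.02, 0], 0, 0.6], [[-0.016, -0.02, 0], 0, 0.6], [[-0.016, -0.02, 0], 0, 0.6], [[-0.016, -0.02, -0.02], 0, 0.6], [[-0.016, -0.014, -0.02], 0, 0.6], [[0, 0, -0.02], 0, 0.6], [[0, 0, 0], 0, 0.6], [[0, 0, 0], 0, 0.6]]}}

```text
time_s: 18.7
eef_pos: [0.3713, -0.2438, 0.195]
tcp_rot: [0.738, 0.675, 0.0, 0.0]
wrist_force: [-0.2, 0.4, 0.3]
width: 0.604
gripper_force: 0.0
```

Request:
{"op": "drive_tool", "data": {"commands": [[[-0.003, 0, -0.035], 0, 0.6], [[0, 0, -0.035], 0, 0.6], [[0, 0, -0.025], 0, 0.6], [[0, 0, -0.013], 0, 0.6], [[0, 0, -0.006], 0, 0.6], [[0, 0, 0], 0, 0.6], [[0, 0, 0], 0, 0.6], [[0, 0, 0], 0, 0]]}}

```text
time_s: 19.5
eef_pos: [0.3682, -0.2441, 0.0819]
tcp_rot: [0.738, 0.675, -0.0, 0.001]
wrist_force: [-0.9, -0.1, 0.3]
width: 0.451
gripper_force: 0.0
```

Request:
{"op": "drive_tool", "data": {"commands": [[[0, 0, 0], 0, 0], [[0, 0, 0], 0, 0], [[0, 0, 0], 0, 0], [[0, 0, 0], 0, 0], [[0, 0, 0.03], 0, 0], [[0, 0, 0.03], 0, 0], [[0, 0, 0.03], 0, 0], [[0, 0, 0.03], 0, 0]]}}

```text
time_s: 20.3
eef_pos: [0.3674, -0.2436, 0.2027]
tcp_rot: [0.738, 0.675, 0.0, 0.0]
wrist_force: [0.4, -0.6, -0.8]
width: 0.408
gripper_force: 60.3
```

Request:
{"op": "drive_tool", "data": {"commands": [[[0.026, 0.028, 0.03], 0.011, 0], [[0.029, 0.032, 0.02], 0.011, 0], [[0.029, 0.032, 0], 0.011, 0], [[0.029, 0.032, 0], 0.011, 0], [[0.029, 0.032, 0], 0.011, 0], [[0.029, 0.032, 0], 0.011, 0], [[0.029, 0.032, 0], 0.011, 0], [[0.029, 0.032, 0], 0.012, 0]]}}

```text
time_s: 21.1
eef_pos: [0.5972, 0.0099, 0.2516]
tcp_rot: [0.707, 0.707, 0.0, 0.0]
wrist_force: [0.4, -0.4, -1.0]
width: 0.403
gripper_force: 60.3
```

Request:
{"op": "drive_tool", "data": {"commands": [[[0.003, 0.002, -0.02], 0, 0], [[0, 0, -0.035], 0, 0], [[0, 0, -0.035], 0, 0], [[0, 0, -0.02], 0, 0], [[0, 0, -0.012], 0, 0], [[0, 0, 0], 0, 0], [[0, 0, 0], 0, 0], [[0, 0, 0], 0, 0]]}}

```text
time_s: 21.9
eef_pos: [0.6006, 0.01, 0.1305]
tcp_rot: [0.707, 0.707, 0.001, 0.001]
wrist_force: [0.1, 0.2, -1.0]
width: 0.407
gripper_force: 60.4
```

Request:
{"op": "drive_tool", "data": {"commands": [[[0, 0, -0.004], 0, 0], [[0, 0, 0], 0, 0], [[0, 0, 0], 0, 0.6], [[0, 0, 0], 0, 0.6], [[0, 0, 0], 0, 0.6], [[0, 0, 0.03], 0, 0.6], [[0, 0, 0.04], 0, 0.6], [[0, 0, 0.04], 0, 0.6]]}}

```text
time_s: 22.7
eef_pos: [0.5992, 0.0102, 0.2356]
tcp_rot: [0.707, 0.707, -0.001, -0.001]
wrist_force: [0.5, -0.5, 0.4]
width: 0.6
gripper_force: 0.0
```

Request:
{"op": "drive_tool", "data": {"commands": [[[-0.005, -0.035, 0.02], 0, 0.6], [[-0.005, -0.035, 0], 0, 0], [[-0.005, -0.035, 0], 0, 0], [[-0.005, -0.035, 0], 0, 0], [[-0.005, -0.035, 0], 0, 0], [[-0.005, -0.035, 0], 0, 0], [[-0.005, -0.035, 0], 0, 0], [[-0.005, -0.035, 0], 0, 0]]}}

```text
time_s: 23.5
eef_pos: [0.5592, -0.2712, 0.255]
tcp_rot: [0.707, 0.707, 0.0, -0.0]
wrist_force: [-1.1, -0.2, -0.5]
width: -0.004
gripper_force: 0.0
```

```bash
python3 -c "
from h import *
im=shot('top');s=shot('scene')
cv2.imwrite('pics/t3.png',np.hstack([cv2.resize(im[90:250,170:430],None,fx=1.53,fy=3)[:,:,::-1],cv2.resize(s[180:380,200:380],None,fx=2.2,fy=2.4)[:,:,::-1]]))
"
```

```text
(no output)
```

View pics/t3.png

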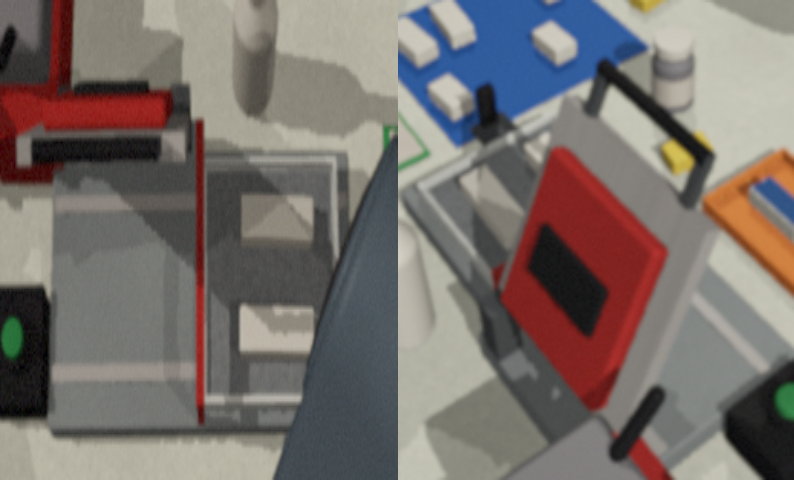

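```bash
python3 -c "
from h import *
print(cast('scene',[[239.5,217]],.098),cast('top',[[412,188],[412,194]],.098))
# button
im=cv2.imread('pics/scene0.png')[:,:,::-1].copy();H=hsv(im);h,s,v=H[...,0],H[...,1],H[...,2]
g=(h>45)&(h<80)&(s>80);g[:320]=0
for z in(.05,.06,.07,.08): print(z,rects(g,z,20,'scene'),cast('top',[[178.5,202.5]],z).round(3))
# head bar ends from scene: crop (607,66),(709,157)
p=[[200+(607-398)/2.2,180+66/2.4],[200+(709-398)/2.2,180+157/2.4]]
for z in(.28,.3,.31,.32): print(z,cast('scene',p,z).round(3).tolist())
"
```

```text
[[ 0.62113891 -0.1255726   0.098     ]] [[ 0.62016273 -0.12667892  0.098     ]
 [ 0.60607046 -0.126205    0.098     ]]
0.05 [([378.0, 347.0], 0.581, 0.402, 33, 42, 47.6)] [[0.594 0.41  0.05 ]]
0.06 [([378.0, 347.0], 0.586, 0.406, 33, 42, 47.6)] [[0.591 0.407 0.06 ]]
0.07 [([378.0, 347.0], 0.592, 0.41, 33, 41, 47.6)] [[0.588 0.405 0.07 ]]
0.08 [([378.0, 347.0], 0.597, 0.415, 32, 41, 47.6)] [[0.585 0.402 0.08 ]]
0.28 [[0.602, 0.127, 0.28], [0.6, 0.283, 0.28]]
0.3 [[0.617, 0.149, 0.3], [0.614, 0.299, 0.3]]
0.31 [[0.624, 0.159, 0.31], [0.621, 0.307, 0.31]]
0.32 [[0.631, 0.17, 0.32], [0.628, 0.315, 0.32]]
```

Request:
{"op": "drive_tool", "data": {"commands": [[[0.02, 0.02, 0], 0, 0], [[0.02, 0.02, 0], 0, 0], [[0.017, 0.025, 0], 0, 0], [[0, 0.005, -0.02], 0, 0], [[0, 0, -0.03], 0, 0], [[0, 0, -0.03], 0, 0], [[0, 0, -0.03], 0, 0], [[0, 0, -0.007], 0, 0]]}}

```text
time_s: 24.4
eef_pos: [0.6146, -0.1978, 0.1344]
tcp_rot: [0.707, 0.707, -0.001, -0.004]
wrist_force: [-0.3, 0.2, -0.3]
width: -0.001
gripper_force: 0.0
```

Request:
{"op": "drive_tool", "data": {"commands": [[[0, -0.02, 0], -0.12, 0], [[0, -0.02, 0], -0.12, 0], [[0, -0.02, 0], -0.12, 0], [[0, 0, 0], -0.12, 0.3], [[0, 0, 0], -0.12, 0.7], [[0, 0, 0], -0.12, 1], [[0, 0, 0], -0.12, 1], [[0, 0, 0], -0.12, 1]], "squeeze": 120}}

```text
time_s: 25.2
eef_pos: [0.6172, -0.2596, 0.1393]
tcp_rot: [0.954, 0.298, 0.001, 0.001]
wrist_force: [-0.5, -0.4, 0.9]
width: 0.849
gripper_force: 0.0
```

Request:
{"op": "drive_tool", "data": {"commands": [[[0, 0, -0.002], -0.12, 1], [[0, 0, -0.002], -0.12, 1], [[0, 0, -0.002], -0.12, 1], [[0, 0, 0], -0.12, 1], [[0, 0, 0], -0.13, 1], [[0, 0.01, 0], 0, 1], [[0, 0.01, 0], 0, 1], [[0, 0.01, 0], 0, 1]]}}

```text
time_s: 26.0
eef_pos: [0.6167, -0.2284, 0.1324]
tcp_rot: [1.0, 0.002, 0.0, -0.0]
wrist_force: [-0.0, 0.3, 0.3]
width: 0.999
gripper_force: 0.0
```

Request:
{"op": "drive_tool", "data": {"commands": [[[0, 0.01, 0], 0, 1], [[0, 0.01, 0], 0, 1], [[0, 0.01, 0], 0, 1], [[0, 0.01, 0], 0, 1], [[0, 0.01, 0], 0, 1], [[0, 0.01, 0], 0, 1], [[0, 0.01, 0], 0, 1], [[0, 0.01, 0], 0, 1]]}}

```text
time_s: 26.8
eef_pos: [0.6164, -0.1491, 0.1318]
tcp_rot: [1.0, 0.0, -0.0, -0.0]
wrist_force: [-1.5, -2.7, 0.8]
width: 1.0
gripper_force: 0.9
```

Request:
{"op": "drive_tool", "data": {"commands": [[[0, 0.01, 0], 0, 1], [[0, 0.01, 0], 0, 1], [[0, 0.01, 0], 0, 1], [[0, 0.01, 0], 0, 1], [[0, 0.01, 0], 0, 1], [[0, 0.01, 0], 0, 1], [[0, 0.01, 0], 0, 1], [[0, 0.01, 0], 0, 1]]}}

```text
time_s: 27.6
eef_pos: [0.6166, -0.0689, 0.1319]
tcp_rot: [1.0, 0.0, -0.0, -0.0]
wrist_force: [-0.8, -1.6, -0.6]
width: 0.996
gripper_force: 0.9
```

Request:
{"op": "drive_tool", "data": {"commands": [[[0, 0.01, 0], 0, 1], [[0, 0.01, 0], 0, 1], [[0, 0.01, 0], 0, 1], [[0, 0.01, 0], 0, 1], [[0, 0.01, 0], 0, 1], [[0, 0.01, 0], 0, 1], [[0, 0.01, 0], 0, 1], [[0, 0.01, 0], 0, 1]]}}

```text
time_s: 28.4
eef_pos: [0.6166, 0.011, 0.1319]
tcp_rot: [1.0, 0.0, -0.0, -0.0]
wrist_force: [-0.4, -2.2, -0.2]
width: 0.999
gripper_force: 0.9
```

```bash
python3 -c "
from h import *
shot('scene','s4.png')"
```

```text
(no output)
```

View pics/s4.png

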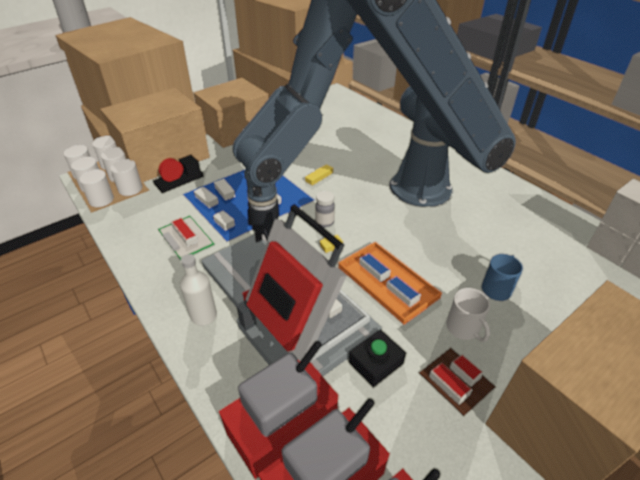

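The drawer is nearly home, with the blank visible beside the head at about (335,308). The gripper at (263,215) is clear of the bar. I'll keep pushing gently.

Request:
{"op": "drive_tool", "data": {"commands": [[[0, 0.008, 0], 0, 1], [[0, 0.008, 0], 0, 1], [[0, 0.005, 0], 0, 1], [[0, 0.005, 0], 0, 1], [[0, 0.004, 0], 0, 1], [[0, 0.004, 0], 0, 1], [[0, 0.003, 0], 0, 1], [[0, 0.003, 0], 0, 1]]}}

```text
time_s: 29.25
eef_pos: [0.6174, 0.0342, 0.1335]
tcp_rot: [1.0, 0.006, -0.001, 0.014]
wrist_force: [-9.3, -64.5, 8.7]
width: 1.003
gripper_force: 32.0
```

Request:
{"op": "drive_tool", "data": {"commands": [[[0, -0.02, 0], 0, 1], [[0, -0.03, 0], 0, 1], [[0, -0.03, 0.02], 0, 1], [[0, -0.03, 0.03], 0, 1], [[0, -0.03, 0.03], 0, 1], [[0, -0.03, 0.03], 0, 1], [[-0.01, -0.03, 0], 0, 1], [[-0.02, -0.03, 0], 0, 1]]}}

```text
time_s: 30.05
eef_pos: [0.5884, -0.1813, 0.2438]
tcp_rot: [1.0, 0.0, 0.003, 0.001]
wrist_force: [0.3, 0.1, 0.7]
width: 1.002
gripper_force: 0.0
```

```bash
python3 -c "
from h import *
im=shot('top','t5.png');s=shot('scene')
cv2.imwrite('pics/c5.png',np.hstack([cv2.resize(im[90:250,150:430],None,fx=1.5,fy=3.5)[:,:,::-1],cv2.resize(s[180:380,200:380],None,fx=2,fy=2.8)[:,:,::-1]]))
"
```

```text
(no output)
```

View pics/c5.png

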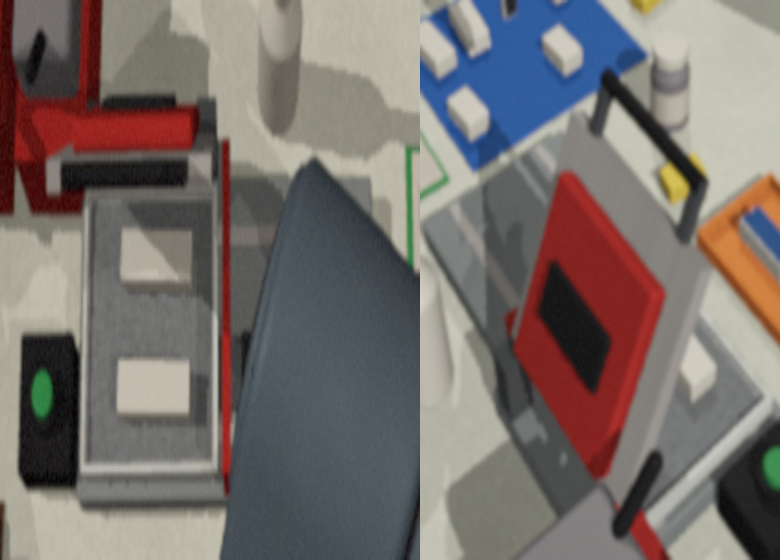

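```bash
python3 -c "
from h import *
for f,a in(('top0',378),('t5',280)):
    g=cv2.imread(f'pics/{f}.png').mean(2)
    p=g[162:172,a:a+22].mean(0); print(f,a,p.round().astype(int).tolist())
g=cv2.imread('pics/t5.png').mean(2); print(g[162:172,196:216].mean(0).round().astype(int).tolist())
for x in (385,388,390,392,394,289,290,291,292,293,294,207,209,211): print(x,cast('top',[[x,167]],.054)[0,:2].round(4))
print(cast('top',[[235,163],[251,200]],.07).round(3))
"
```

```text
top0 378 [68, 70, 72, 71, 78, 88, 91, 91, 103, 124, 146, 160, 145, 103, 76, 75, 75, 75, 74, 78, 91, 111]
t5 280 [78, 72, 69, 69, 70, 69, 69, 68, 68, 67, 71, 92, 122, 139, 134, 101, 88, 86, 69, 53, 53, 53]
[168, 167, 168, 168, 168, 167, 168, 158, 135, 133, 153, 153, 128, 102, 80, 78, 91, 105, 107, 104]
385 [ 0.685  -0.0732]
388 [ 0.6852 -0.0803]
390 [ 0.6852 -0.0851]
392 [ 0.6853 -0.0898]
394 [ 0.6854 -0.0946]
289 [0.6819 0.1533]
290 [0.6819 0.1509]
291 [0.6819 0.1486]
292 [0.682  0.1462]
293 [0.682  0.1439]
294 [0.682  0.1415]
207 [0.6801 0.3472]
209 [0.6802 0.3425]
211 [0.6802 0.3377]
[[0.685 0.279 0.07 ]
 [0.596 0.238 0.07 ]]
```

```bash
python3 -c "
from h import *
for z in(.28,.29,.3,.31,.32,.33): print(z,cast('scene',[[294.5,207.9],[340,245.4]],z)[:,:2].round(3).tolist(),cast('top',[[191,140],[274.7,140]],z)[:,:2].round(3).tolist())
for n,f,(r0,r1,c0,c1) in (('top','pics/t5.png',(110,160,170,300)),('scene','pics/s4.png',(195,260,280,350))):
    im=cv2.imread(f); m=(im.max(2)<45); k=np.zeros_like(m);k[r0:r1,c0:c1]=1
    for c in cv2.findContours((m&k).astype(np.uint8),0,1)[0]:
        if cv2.contourArea(c)>40: print(n,cv2.minAreaRect(c),cv2.boundingRect(c))
"
```

```text
0.28 [[0.604, 0.128], [0.602, 0.281]] [[0.654, 0.331], [0.655, 0.17]]
0.29 [[0.611, 0.139], [0.609, 0.29]] [[0.65, 0.329], [0.651, 0.169]]
0.3 [[0.618, 0.149], [0.616, 0.298]] [[0.645, 0.326], [0.646, 0.169]]
0.31 [[0.625, 0.16], [0.623, 0.306]] [[0.641, 0.323], [0.642, 0.168]]
0.32 [[0.632, 0.17], [0.63, 0.314]] [[0.637, 0.321], [0.638, 0.167]]
0.33 [[0.639, 0.181], [0.637, 0.322]] [[0.633, 0.318], [0.634, 0.166]]
top ((231.99697875976562, 139.39715576171875), (7.555556297302246, 82.17034912109375), 88.31531524658203) (191, 136, 83, 9)
top ((242.5, 119.0), (2.0, 47.0), 90.0) (219, 118, 48, 3)
scene ((315.62054443359375, 226.64874267578125), (61.71205520629883, 6.852721691131592), 39.66783905029297) (291, 206, 50, 43)
```

Request:
{"op": "drive_tool", "data": {"commands": [[[0, 0, 0.03], 0.13, 0.4], [[0, 0.01, 0.03], 0.13, 0.4], [[0, 0.02, 0.03], 0.13, 0.4], [[0, 0.03, 0.03], 0.13, 0.4], [[0, 0.03, 0.03], 0.13, 0.4], [[0, 0.03, 0.03], 0.13, 0.4], [[0, 0.03, 0.02], 0.13, 0.4], [[0, 0.03, 0.02], 0.13, 0.4]], "squeeze": 30}}

```text
time_s: 30.95
eef_pos: [0.5866, 0.0026, 0.4633]
tcp_rot: [0.866, 0.5, 0.001, -0.0]
wrist_force: [0.4, 0.5, -0.8]
width: 0.399
gripper_force: 0.0
```

Request:
{"op": "drive_tool", "data": {"commands": [[[0, 0.03, 0], 0.13, 0.4], [[0, 0.03, 0], 0.13, 0.4], [[0.01, 0.03, 0], 0.13, 0.4], [[0.01, 0.03, 0], 0.13, 0.4], [[0.01, 0.03, 0], 0.01, 0.4], [[0.01, 0.03, 0], 0, 0.4], [[0.007, 0.03, 0], 0, 0.4], [[0, 0.03, 0], 0, 0.4]]}}

```text
time_s: 31.75
eef_pos: [0.634, 0.2427, 0.4613]
tcp_rot: [0.707, 0.707, 0.0, -0.0]
wrist_force: [0.0, -0.1, -0.3]
width: 0.404
gripper_force: 0.0
```

Request:
{"op": "drive_tool", "data": {"commands": [[[0, 0, -0.015], 0, 0.4], [[0, 0, -0.015], 0, 0.4], [[0, 0, -0.015], 0, 0.4], [[0, 0, -0.01], 0, 0.4], [[0, 0, -0.008], 0, 0.4], [[0, 0, -0.006], 0, 0.4], [[0, 0, 0], 0, 0.4], [[0, 0, 0], 0, 0.4]]}}

```text
time_s: 32.55
eef_pos: [0.6339, 0.2402, 0.3934]
tcp_rot: [0.707, 0.707, 0.0, 0.0]
wrist_force: [-0.3, 0.2, 0.3]
width: 0.399
gripper_force: 0.0
```

```bash
python3 -c "
from h import *
s=shot('scene')
cv2.imwrite('pics/c6.png',cv2.resize(s[120:320,220:420],None,fx=3,fy=3,interpolation=2)[:,:,::-1])
"
```

```text
(no output)
```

View pics/c6.png

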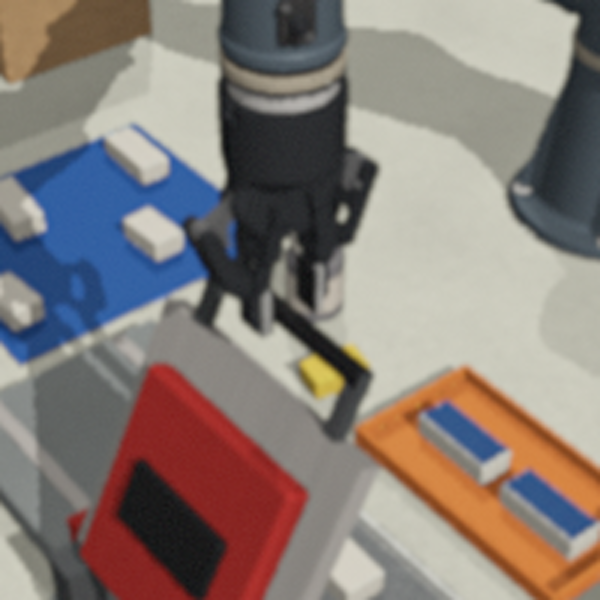

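Request:
{"op": "drive_tool", "data": {"commands": [[[0, 0, 0], 0, 0.3], [[0, 0, 0], 0, 0.2], [[0, 0, 0], 0, 0.1], [[0, 0, 0], 0, 0], [[0, 0, 0], 0, 0], [[0, 0, 0], 0, 0], [[0, 0, 0], 0, 0], [[0, 0, 0], 0, 0]]}}

```text
time_s: 33.4
eef_pos: [0.6338, 0.2402, 0.3932]
tcp_rot: [0.707, 0.707, 0.0, 0.0]
wrist_force: [2.5, 0.2, 2.0]
width: 0.172
gripper_force: 29.6
```

Request:
{"op": "drive_tool", "data": {"commands": [[[-0.01, 0, -0.006], 0, 0], [[-0.01, 0, -0.006], 0, 0], [[-0.01, 0, -0.007], 0, 0], [[-0.0095, 0, -0.0075], 0, 0], [[-0.009, 0, -0.008], 0, 0], [[-0.009, 0, -0.008], 0, 0], [[-0.0085, 0, -0.0085], 0, 0], [[-0.008, 0, -0.009], 0, 0]]}}

```text
time_s: 34.2
eef_pos: [0.5595, 0.2391, 0.3332]
tcp_rot: [0.707, 0.707, -0.0, 0.001]
wrist_force: [3.5, -4.4, 2.4]
width: 0.169
gripper_force: 31.4
```

Small forces and the bar is still held, so I'll continue along the arc.

Request:
{"op": "drive_tool", "data": {"commands": [[[-0.0075, 0, -0.0095], 0, 0], [[-0.0075, 0, -0.0095], 0, 0], [[-0.0065, 0, -0.01], 0, 0], [[-0.0065, 0, -0.01], 0, 0], [[-0.0055, 0, -0.0105], 0, 0], [[-0.0055, 0, -0.0105], 0, 0], [[-0.0045, 0, -0.011], 0, 0], [[-0.0045, 0, -0.011], 0, 0]]}}

```text
time_s: 35.0
eef_pos: [0.51, 0.2386, 0.2501]
tcp_rot: [0.707, 0.708, -0.003, 0.0]
wrist_force: [0.7, -7.4, 4.6]
width: 0.169
gripper_force: 33.1
```

Request:
{"op": "drive_tool", "data": {"commands": [[[-0.0035, 0, -0.0115], 0, 0], [[-0.0035, 0, -0.0115], 0, 0], [[-0.0025, 0, -0.0115], 0, 0], [[-0.0025, 0, -0.0115], 0, 0], [[-0.0015, 0, -0.0115], 0, 0], [[-0.001, 0, -0.0115], 0, 0], [[0, 0, -0.01], 0, 0], [[0, 0, -0.008], 0, 0]]}}

```text
time_s: 35.8
eef_pos: [0.4927, 0.2387, 0.1621]
tcp_rot: [0.707, 0.707, -0.005, -0.003]
wrist_force: [-5.3, -6.5, 3.9]
width: 0.171
gripper_force: 34.7
```

Request:
{"op": "drive_tool", "data": {"commands": [[[0, 0, -0.002], 0, 0], [[0, 0, -0.002], 0, 0], [[0, 0, -0.002], 0, 0], [[0, 0, 0], 0, 0], [[0, 0, 0], 0, 0], [[0, 0, 0], 0, 0], [[0, 0, 0], 0, 0], [[0, 0, 0], 0, 0]]}}

```text
time_s: 36.6
eef_pos: [0.4925, 0.2387, 0.1561]
tcp_rot: [0.707, 0.707, -0.006, -0.003]
wrist_force: [-2.8, -5.9, 0.0]
width: 0.168
gripper_force: 34.6
```

Request:
{"op": "drive_tool", "data": {"commands": [[[0, 0, 0], 0, 0.4], [[0, 0, 0], 0, 0.4], [[0, 0, 0.02], 0, 0.4], [[0, 0, 0.03], 0, 0.4], [[0, 0, 0.02], 0, 0.3], [[0, 0, 0], 0, 0], [[0, 0, 0], 0, 0], [[0, 0, 0], 0, 0]]}}

```text
time_s: 37.4
eef_pos: [0.4963, 0.2401, 0.2267]
tcp_rot: [0.707, 0.707, -0.001, -0.001]
wrist_force: [0.3, -0.9, -1.0]
width: 0.001
gripper_force: 0.0
```

Request:
{"op": "drive_tool", "data": {"commands": [[[0, 0, -0.01], 0, 0], [[0, 0, -0.01], 0, 0], [[0, 0, -0.01], 0, 0], [[0, 0, -0.008], 0, 0], [[0, 0, -0.005], 0, 0], [[0, 0, -0.004], 0, 0], [[0, 0, 0], 0, 0], [[0, 0, 0], 0, 0]]}}

```text
time_s: 38.2
eef_pos: [0.4973, 0.2402, 0.1811]
tcp_rot: [0.707, 0.707, 0.0, 0.0]
wrist_force: [-0.1, -0.2, 0.6]
width: -0.002
gripper_force: 0.0
```

Request:
{"op": "drive_tool", "data": {"commands": [[[0, 0, -0.003], 0, 0], [[0, 0, -0.003], 0, 0], [[0, 0, -0.003], 0, 0], [[0, 0, -0.002], 0, 0], [[0, 0, -0.002], 0, 0], [[0, 0, 0], 0, 0], [[0, 0, 0], 0, 0], [[0, 0, 0], 0, 0]]}}

```text
time_s: 39.0
eef_pos: [0.4973, 0.2403, 0.1703]
tcp_rot: [0.707, 0.707, 0.001, 0.0]
wrist_force: [-3.3, -1.2, 16.5]
width: 0.001
gripper_force: 8.4
```

Request:
{"op": "drive_tool", "data": {"commands": [[[0, 0, -0.003], 0, 0], [[0, 0, -0.003], 0, 0], [[0, 0, -0.003], 0, 0], [[0, 0, 0], 0, 0], [[0, 0, 0], 0, 0], [[0, 0, 0], 0, 0], [[0, 0, 0], 0, 0], [[0, 0, 0], 0, 0]]}}

```text
time_s: 39.8
eef_pos: [0.4973, 0.2404, 0.1693]
tcp_rot: [0.707, 0.708, 0.002, 0.001]
wrist_force: [-16.0, -5.6, 71.2]
width: 0.0
gripper_force: 35.3
```

Request:
{"op": "drive_tool", "data": {"commands": [[[0, 0, 0.03], 0, 0], [[0, 0, 0.04], 0, 0], [[0, 0, 0.03], 0, 0], [[0.01, 0.02, 0], 0, 0], [[0.02, 0.03, 0], 0, 0], [[0.02, 0.04, 0], 0, 0], [[0.02, 0.04, 0], 0, 0], [[0.02, 0.035, 0], 0, 0]]}}

```text
time_s: 40.6
eef_pos: [0.5875, 0.407, 0.2586]
tcp_rot: [0.707, 0.707, -0.0, -0.0]
wrist_force: [0.4, 0.8, -0.5]
width: -0.0
gripper_force: 0.0
```

```bash
python3 -c "
from h import *
im=shot('top');s=shot('scene')
cv2.imwrite('pics/c7.png',np.hstack([cv2.resize(im[90:330,130:430],None,fx=1.5,fy=2.3)[:,:,::-1],cv2.resize(s[150:390,200:400],None,fx=1.7,fy=2.3)[:,:,::-1]]))
"
```

```text
(no output)
```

View pics/c7.png

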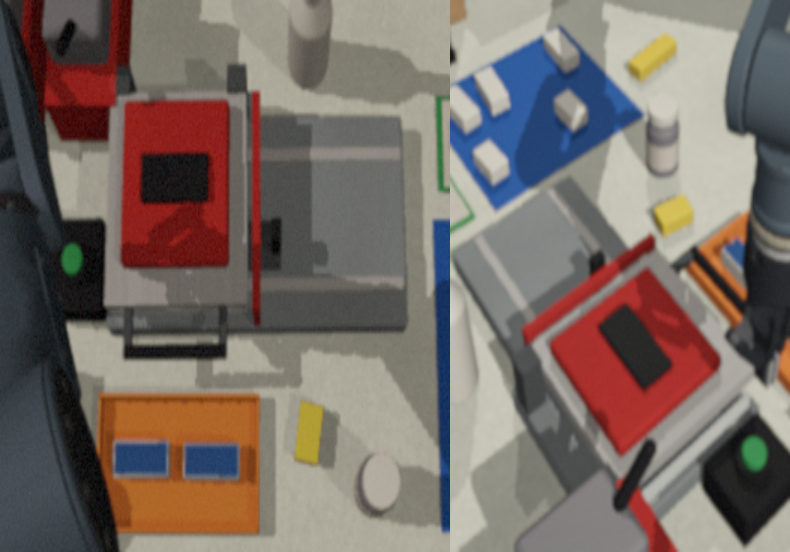

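Request:
{"op": "drive_tool", "data": {"commands": [[[0, 0, -0.03], 0, 0], [[0, 0, -0.03], 0, 0], [[0, 0, -0.03], 0, 0], [[0, 0, -0.01], 0, 0], [[0, 0, -0.006], 0, 0], [[0, 0, -0.004], 0, 0], [[0, 0, -0.003], 0, 0], [[0, 0, 0], 0, 0]]}}

```text
time_s: 41.5
eef_pos: [0.5876, 0.4053, 0.1469]
tcp_rot: [0.707, 0.707, 0.001, 0.0]
wrist_force: [-0.0, 0.3, -0.6]
width: -0.004
gripper_force: 0.0
```

Request:
{"op": "drive_tool", "data": {"commands": [[[0, 0, -0.002], 0, 0], [[0, 0, -0.002], 0, 0], [[0, 0, -0.002], 0, 0], [[0, 0, -0.001], 0, 0], [[0, 0, -0.001], 0, 0], [[0, 0, 0], 0, 0], [[0, 0, 0], 0, 0], [[0, 0, 0], 0, 0]]}}

```text
time_s: 42.3
eef_pos: [0.5877, 0.4055, 0.1388]
tcp_rot: [0.707, 0.707, 0.001, 0.0]
wrist_force: [0.3, -0.4, 5.5]
width: -0.004
gripper_force: 2.5
```

In contact at 5.5 N; press on until it bottoms out.

Request:
{"op": "drive_tool", "data": {"commands": [[[0, 0, -0.002], 0, 0], [[0, 0, -0.002], 0, 0], [[0, 0, -0.002], 0, 0], [[0, 0, -0.002], 0, 0], [[0, 0, 0], 0, 0], [[0, 0, 0], 0, 0], [[0, 0, 0], 0, 0], [[0, 0, 0], 0, 0]]}}

```text
time_s: 43.1
eef_pos: [0.5878, 0.4056, 0.1382]
tcp_rot: [0.707, 0.707, 0.002, 0.001]
wrist_force: [-8.1, -4.7, 34.4]
width: -0.006
gripper_force: 17.3
```

Request:
{"op": "drive_tool", "data": {"commands": [[[0, 0, 0.02], 0, 0], [[0, 0, 0.03], 0, 0], [[0, 0, 0.03], 0, 0], [[0, 0, 0.03], 0, 0], [[0, 0, 0.03], 0, 0], [[0, 0, 0.02], 0, 0], [[0, 0, 0], 0, 0], [[0, 0, 0], 0, 0]]}}

```text
time_s: 43.9
eef_pos: [0.5866, 0.4049, 0.2889]
tcp_rot: [0.707, 0.707, -0.001, -0.0]
wrist_force: [0.0, -0.3, -0.0]
width: -0.001
gripper_force: 0.0
```

```bash
python3 -c "
from h import *
im=shot('top');s=shot('scene')
cv2.imwrite('pics/c8.png',np.hstack([cv2.resize(im[90:330,130:430],None,fx=1.4,fy=2.3)[:,:,::-1],cv2.resize(s[150:450,200:440],None,fx=1.55,fy=1.84)[:,:,::-1]]))
"
```

```text
(no output)
```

View pics/c8.png

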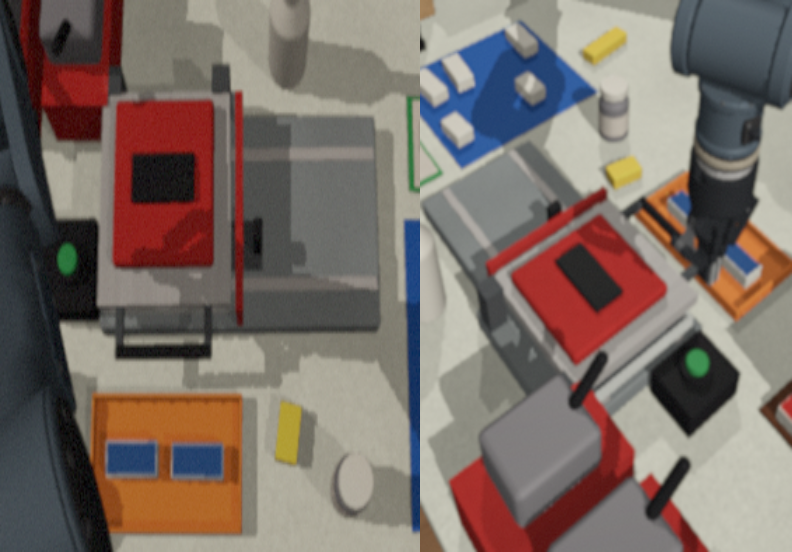

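The head is level and closed, the drawer is home under the arch, both blue blocks are in the tray, and the arm is clear.

```bash
python3 -c "
from bench import bot
print(bot.close_job())"
```

```text
the job is handed in; nothing more can be done
None
```

I handed the job in without seeing the judge's result: both blue blocks are in the orange tray, both 110 mm blanks (the sample's length) lie in the drawer, the drawer was pushed to its stop (though I measured only about 0.226–0.228 m of travel, with the start position unconfirmed, against the 0.232 m required), the head was pressed closed, the start button was pressed last, and I saw no contact with the mug or jar.

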